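# Lock the pulley to its shaft

## Task

Turn the shaft by its crank until the flat faces straight up at the setscrew in the pulley hub, then take the larger T-handle hex key from its block and tighten the setscrew clockwise until it is firmly snug on the flat, without overtightening it. Put the key back fully into a hole of its block and leave the other things alone.

Things in the scene. Friction and masses are not known exactly. Their poses are not given: they have to be found in the camera images.
- stand: Fixed bench stand, origin at the centre of its underside. Steel base plate 120 x 200 x 12 mm (x, y, z); grey bearing blocks at y = -62 and +62 mm, tops at z = 105 mm; between them a fixed aluminium pulley hub, 74 mm over its flanges, 50 mm wide, centred on y = 0, with a square flat boss 34 x 34 mm on top at z = 105 mm. The shaft runs along the stand's y axis at z = 75 mm.
- shaft: 24 mm steel shaft in the stand. Origin on its axis, above the stand's origin; y along the axis, z square out of its one flat (4 mm deep, seen on the bare end at y = -120 mm) and along the crank arm at the other end. Right when its z is straight up, to the setscrew. It starts leaning 0.4 to 1.2 rad to the stand's -x; friction holds it (about 5 N at the crank grip turns it).
- crank_grip (a point): Middle of the crank's black round grip: 16 mm diameter, 55 mm long, along the shaft's y axis, at y = +132 mm and z = +65 mm in the shaft's frame. It is fast on the crank and travels with it on a circle of 65 mm radius about the shaft axis.
- screw: The setscrew: vertical, on the stand's z axis, 18 mm proud of the boss, 23 mm wide. In its top a hexagonal socket 13.2 mm across flats, 16 mm deep, with a 4 mm groove at each corner (18.8 mm over the grooves). Origin at the centre of the mouth, 123 mm above the bench. Normals of the flats at 0, 60, 120... degrees from its x axis (at first the stand's x axis). Clockwise from above tightens; does not sink.
- socket (a point): Same point as the screw's origin. How it feels at the wrist: about 0.12 rad of key play, then a steady drag of 0.13 to 0.2 N m; after the screw has turned 0.35 to 1.1 rad (unknown) its point meets the flat and the torque climbs by about 0.4 N m per rad. Snug = about 0.11 N m above the drag (presses with 20 N; 12 to 35 N is good); 0.19 N m (38 N) marks the shaft. Drag keeps it tight when let go.
- hexkey: The larger, loose T-handle hex key, 110 to 180 g, upright in the block. Origin at the bottom of its bit, z up. Bit 30 mm long, 12 mm across flats, a 2.4 mm rib on each edge (17.2 mm over ribs), lowest 5 mm a taper to 6 mm; normals of flats at 0, 60... degrees from its x axis. Collar 28 mm wide at z = 30 to 35 mm; black cross-bar along y, 90 mm long, 14 mm thick (x), 16 mm high, centred at z = 85 mm.
- smallkey: The smaller T-handle hex key, a bystander: bit 6 mm across flats, too small for the screw; cross-bar 64 x 10 x 16 mm along its y axis, centred at z = 68 mm. Origin at the bottom of its bit. Stands in the block's other hole.
- holder: Fixed wooden key block 150 x 60 x 42 mm (x, y, z), origin at the centre of its underside on the bench. Two round holes in its top, 20 mm diameter, 34 mm deep, at x = -45 and +45 mm, y = 0; a key starts in each. With a key fully in, its collar rests on the top and its origin lies 12 mm above the bench.
- bin: Bystander: black open stock bin 110 x 150 x 70 mm, loose on the bench. Origin at the centre of its underside.
- collar: Bystander: loose steel shaft collar, a ring 44 mm in diameter and 16 mm high. Origin at the centre of its underside.
- carton: Bystander: closed cardboard carton 90 x 130 x 55 mm. Origin at the centre of its underside.
Mind the look-alikes: they are no part of the job. What is shaped like the hexkey but orange or pink is not meant.

How it is judged:
By the outcome, as a careful person would: the job done as asked, in the order asked, and still so for the second after the job is handed in, with the robot touching nothing.
It also fails if it takes over 72 s, if anything falls off the work surface, if the arm or the gripper's body presses on something with over 40 N, if the wrist force passes 120 N, or if a joint passes its speed limit or range.

## Robot

A 7-joint arm with a two-finger parallel gripper is mounted at the origin on the work surface. World frame = base frame: x ahead of the robot, y to its left, z up, the work surface at z = 0. Lengths are in m, angles in rad, forces in N, time in s.
With the tool pointing down it reaches from about 0.4 to 0.75 m from the base axis. Payload 19.5 kg.
Tool frame: the origin (TCP) lies at the very end of the fingers, on their centre line; the grasp point (between the pads) lies 19 mm behind it (r.grip_depth is the z of the grasp point in the tool frame, in m); z points along the fingers, y is the direction in which the jaws open and shut (so a half turn about z gives the same grasp; the last joint's range is limited). The gripper opens to 85 mm and grips with 20 to 120 N. Pads are 22 mm wide; open, the fingers measure 114 mm over their backs; the gripper's body (76 mm by 85 mm) begins 54 mm behind the grasp point. The pads swing forward as they close: fully open they stand 13 mm farther back than shut.
Start: joints at [-1.322, 0.707, -0.028, 1.485, 0.022, 0.951, -0.075], TCP at [0.165, 0.551, 0.231] pointing down, gripper open.
Joint ranges: [-2.71, 2.71], [-0.32, 2.16], [-1.57, 1.52], [0, 2.45], [-1.46, 4.6], [0, 2.02], [-2.83, 2.83]. Speed limits (rad/s): [1.89, 1.89, 2.57, 2.57, 3.01, 3.01, 3.01].

## Interface

Orientations are given as a rotation vector (axis times angle).
In Python, from plant import r gives the robot as it stands. The module is installed in compiled form; this text tells all that it offers.
- The arm moves only by the tool carry_out, never from a script. Its argument "targets" is a list of rows, each a list of 3 entries, a list of its own where there are three numbers: the shift along the tool's x, y, z as a fraction of full scale, then the turn, a rotation vector about the tool's x, y, z as a fraction of full scale, then the opening in per cent of the stroke, from 0 (shut) to 100 (fully open). A call has 1 to 5 rows; each row is the pose to reach, as a shift and turn from the pose commanded when the call began, along the tool's axes at that moment; what a row does not reach only later rows make up. Full scale, the value 1, is 30 cm for a shift and 45 degrees for a turn. A row lasts 1/8 s, in which the tool goes at most 62.5 mm and 10.7 degrees, less where a joint would pass 70% of its speed; a pose out of reach is approached as far as the arm can. A call with a number of a shift or a turn outside -1 to 1 is refused whole. A call with a gripper value outside its range is refused whole. The fingers move at their own pace and stop on an object; "squeeze" is the grip in N (left out, the last holds). Time passes only in rows, so rows that repeat a pose let the fingers close. It gives the time, the measured TCP pose, the force and the opening at its end, in the units of the state.
- r.sense(): the state, without advancing time (a new reading comes with each control period).
- r.snapshot(name): name is "scene" or "top"; returns the picture (400x640x3 uint8, red, green, blue); there is no depth.
- r.get_calibration(name): a dict with "fx", "fy", "cx", "cy" (pixels), "rvec" (rotation vector, rad) and "tvec" (3), from world to camera coordinates, as OpenCV has them. Camera axes: x right, y down, z forward; pixel columns grow to the right and rows downward; lengths in m; the calibration is good to about 2 mm. A picture is of the moment at which its call begins. get_calibration takes no time and is no camera call.
- r.finish_job(): hands the job in, once; it reports no verdict.
The state is a dict: "clock": time; "qpos": joint angles; "joint_velocities": joint speeds; "joint_torque": joint torques, N m; "tool_pos": TCP position; "eef_rot": TCP orientation; "force": force on the tool from outside, world axes, zero at the start; "wrist_torque": the same for the moment, N m; "finger_gap": finger opening in m.
Only numpy, scipy, OpenCV 4.12 (cv2) and the standard library are available. Lean on these libraries where they do the work, as an engineer would, in place of code of your own. Each camera call takes 0.05 s, during which the arm holds its last target. There are 200 camera calls.

## Working session

There is one attempt and no reset: what is moved stays moved. The work goes in short steps, Python scripts to look and compute and a tool call to move; the robot and the scene stay as the last step left them, time stands still between calls to the robot, and variables do not carry over. Pictures are saved under pics/ and viewed, about 8 in all and at most 12, crops included, and the job is handed in when it is done.

Besides the shell and the picture viewer there is one more tool, called by a JSON object that holds its "method" and its "body", one argument or row to a line. carry_out: Moves the arm, as the interface text tells. Shift numbers are shares of 30 cm and turn numbers shares of 45 degrees, none past 1 either way. Its arguments: {"type":"object","properties":{"targets":{"type":"array"},"squeeze":{"type":"number"}},"required":["targets"]}

```bash
mkdir -p pics; python3 - <<'E'
from plant import r
import cv2
for n in("scene","top"):
    cv2.imwrite(f"pics/{n}0.png",r.snapshot(n)[:,:,::-1]); print(n,r.get_calibration(n))
print(r.sense(),r.grip_depth)
E
```

```text
scene {'fx': 411.1617528096669, 'fy': 411.1617528096669, 'cx': 327.2168883436509, 'cy': 201.60016589363275, 'rvec': array([ 1.4054035 ,  2.28236816, -0.80923493]), 'tvec': array([ 0.33957929, -0.31263551,  1.26232672])}
top {'fx': 427.93618197341436, 'fy': 427.93618197341436, 'cx': 315.2853603864081, 'cy': 202.04978235639553, 'rvec': array([ 2.16132577, -2.13538528,  0.10669024]), 'tvec': array([-0.07785805,  0.60595868,  0.81489257])}
{'clock': 0.1, 'qpos': array([-1.32169081,  0.70703003, -0.02760378,  1.48493921,  0.02205576,
        0.95089909, -0.07549922]), 'joint_velocities': array([ 1.02305860e-04, -4.36355813e-04,  4.64974243e-04,  2.06556243e-04,
        1.14370619e-03,  9.55436234e-05, -4.64808657e-04]), 'joint_torque': array([ 1.65349618e-03, -8.84320164e+01,  1.23658363e+00, -2.36463332e+01,
        1.70467410e-02,  4.95345157e-03, -4.67440623e-05]), 'tool_pos': array([0.16481938, 0.55063155, 0.23088358]), 'eef_rot': array([-4.55145366e-01, -3.10838832e+00,  1.52492838e-03]), 'force': array([ 0.26895819,  0.61632059, -0.31301237]), 'wrist_torque': array([ 0.02190616, -0.04510179,  0.06638418]), 'finger_gap': 0.08539527057960532} -0.0187
```

View pics/scene0.png

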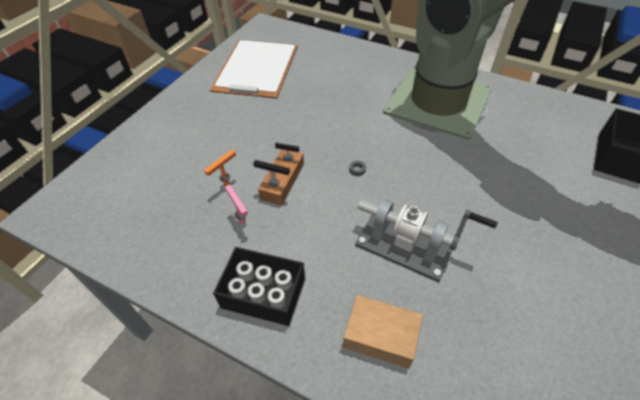

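View pics/top0.png

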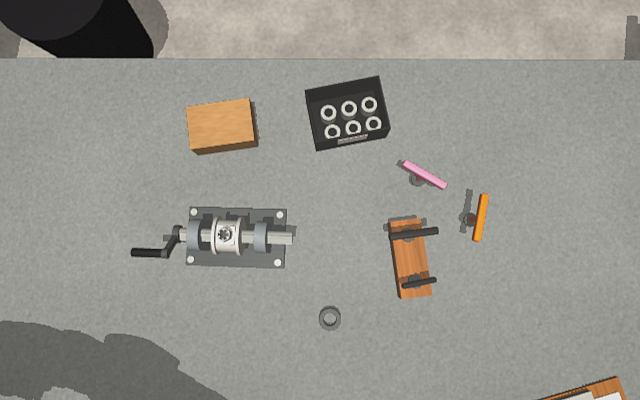

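```bash
cat >h.py <<'E'
import numpy as np,cv2
from plant import r
from scipy.spatial.transform import Rotation as R
def ray(n,uv):
    c=r.get_calibration(n);M=cv2.Rodrigues(c["rvec"])[0]
    d=M.T@np.array([(uv[0]-c["cx"])/c["fx"],(uv[1]-c["cy"])/c["fy"],1]);return -M.T@c["tvec"],d/np.linalg.norm(d)
def onz(n,uv,z):
    o,d=ray(n,uv);return o+d*(z-o[2])/d[2]
def two(a,b): # top uv, scene uv -> point, miss
    o1,d1=ray("top",a);o2,d2=ray("scene",b)
    s=np.linalg.lstsq(np.c_[d1,-d2],o2-o1,rcond=None)[0]
    p,q=o1+s[0]*d1,o2+s[1]*d2;return (p+q)/2,np.linalg.norm(p-q)
def proj(n,P):
    c=r.get_calibration(n);return cv2.projectPoints(np.array(P,float).reshape(-1,3),c["rvec"],c["tvec"],np.array([[c["fx"],0,c["cx"]],[0,c["fy"],c["cy"]],[0,0,1]]),None)[0][:,0]
def crop(im,x,y,w,h,s):
    return cv2.resize(im[y:y+h,x:x+w],None,fx=s,fy=s,interpolation=cv2.INTER_CUBIC)
def show(): 
    s=r.sense();print({k:np.round(s[k],4) for k in("clock","tool_pos","eef_rot","force","wrist_torque","finger_gap")});return s
E
python3 - <<'E'
from h import *
t=cv2.imread("pics/top0.png");s=cv2.imread("pics/scene0.png")
C=np.zeros((600,800,3),np.uint8)
for im,(x,y,w,h,k),(X,Y) in((t,(120,200,180,75,4),(0,0)),(t,(380,205,70,100,3),(0,300)),(s,(245,135,70,75,3),(212,300)),(s,(350,198,125,85,3),(424,300))):
    q=crop(im,x,y,w,h,k);C[Y:Y+h*k,X:X+w*k]=q
cv2.imwrite("pics/c1.png",C)
E
```

```text
(no output)
```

View pics/c1.png

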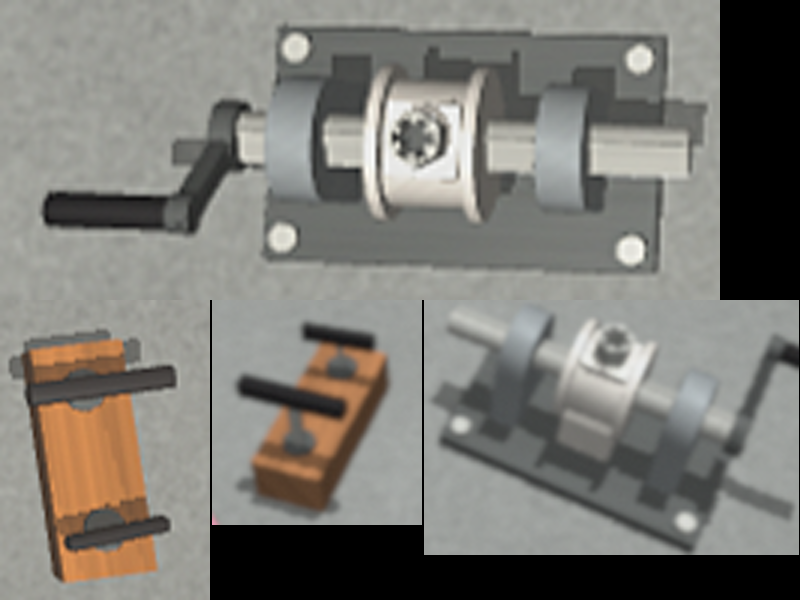

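```bash
python3 - <<'E'
from h import *
np.set_printoptions(precision=4,suppress=True)
T=lambda x,y:(x/4+120,y/4+200)
B=lambda x,y:(x/3+380,(y-300)/3+205)
S=lambda x,y:((x-212)/3+245,(y-300)/3+135)
S2=lambda x,y:((x-424)/3+350,(y-300)/3+198)
P=[onz("top",T(*q),.012) for q in((278,25),(667,38),(657,270),(263,258))]
Q=[onz("top",T(*q),.014) for q in((295,47),(638,58),(630,250),(282,237))]
for n,p in(("plate",P),("bolts",Q)):
    p=np.array(p);print(n,p.mean(0),np.linalg.norm(np.roll(p,-1,0)-p,axis=1)); d=p[0]+p[3]-p[1]-p[2];print("ydir deg",np.degrees(np.arctan2(d[1],d[0])))
print("screw",onz("top",T(417,137),.123),two(T(417,137),S2(615,340)))
print("grip",[onz("top",T(*q),z) for q in((45,209),(165,213)) for z in(.1,.12)])
b=np.array([onz("top",B(*q),.042) for q in((25,350),(122,340),(157,570),(62,580))]);print("block",b.mean(0),np.linalg.norm(np.roll(b,-1,0)-b,axis=1));d=b[0]+b[1]-b[2]-b[3];print(np.degrees(np.arctan2(d[1],d[0])))
for n,a,c,z in(("big",(28,390),(175,376),.1),("small",(67,543),(168,523),.084)):
    e=np.array([onz("top",B(*q),z) for q in(a,c)]);d=e[0]-e[1];print(n,e.mean(0),np.linalg.norm(d),np.degrees(np.arctan2(d[1],d[0])))
print(two(B(28,390),S(343,408)),two(B(175,376),S(240,384)))
print("cap cam",ray("top",(0,0))[0])
# grip in scene: ends (467,215)?,(496,223)
print(two(T(45,209),(495,223)),two(T(170,213),(467,215)))
E
```

```text
plate [0.5371 0.0894 0.012 ] [0.2004 0.1173 0.1997 0.1186]
ydir deg 88.89946902422295
bolts [0.5367 0.0915 0.014 ] [0.1761 0.0969 0.1763 0.0964]
ydir deg 88.74454243416024
screw [0.5369 0.0883 0.123 ] (array([0.5367, 0.091 , 0.1173]), np.float64(0.0026952278327371892))
grip [array([0.503 , 0.2633, 0.1   ]), array([0.503 , 0.2543, 0.12  ]), array([0.5019, 0.2079, 0.1   ]), array([0.5019, 0.2003, 0.12  ])]
block [ 0.4993 -0.2562  0.042 ] [0.0635 0.1481 0.0608 0.1484]
8.191533167543977
big [ 0.5451 -0.2514  0.1   ] 0.08904611680724907 96.14971288953407
small [ 0.4549 -0.2631  0.084 ] 0.06263016902698149 101.86788179512855
(array([ 0.5398, -0.2062,  0.1001]), np.float64(0.0020643137927391)) (array([ 0.5494, -0.2956,  0.0944]), np.float64(0.0034090671477650407))
cap cam [ 0.504  -0.0899  0.8805]
(array([0.5034, 0.2473, 0.1326]), np.float64(0.002394937020272282)) (array([0.5027, 0.1939, 0.1261]), np.float64(0.0037039534683026335))
```

```bash
cat >>h.py <<'E'
np.set_printoptions(precision=4,suppress=True)
def pose(yaw): # tool down, tool y at yaw degrees
    a=np.radians(yaw);y=np.array([np.cos(a),np.sin(a),0]);z=np.array([0,0,-1.]);return np.c_[np.cross(y,z),y,z]
def plan(p,yaw=None):
    s=r.sense();M=R.from_rotvec(s["eef_rot"]).as_matrix()
    d=M.T@(np.array(p)-s["tool_pos"])/.3
    w=0 if yaw is None else R.from_matrix(M.T@pose(yaw)).as_rotvec()/np.radians(45)
    print("shift",d.round(4),"turn",np.round(w,4))
def yaw():
    M=R.from_rotvec(r.sense()["eef_rot"]).as_matrix();return np.degrees(np.arctan2(M[1,1],M[0,1]))
E
python3 -c "
from h import *
plan((.334,.388,.231),36);plan((.503,.225,.22),-1.2)"
```

```text
shift [-0.6957 -0.3577  0.    ] turn [-0.0012  0.0005  0.8298]
shift [-1.3911 -0.7166  0.0371] turn [-0.001   0.0009  1.6564]
```

{"method": "carry_out", "body": {
  "targets": [
    [[-0.18,-0.09,0],[0,0,0.2],100],
    [[-0.36,-0.18,0],[0,0,0.4],100],
    [[-0.54,-0.27,0],[0,0,0.6],100],
    [[-0.7,-0.36,0],[0,0,0.8],100],
    [[-0.7,-0.36,0],[0,0,0.83],100]
  ],
  "squeeze": 20
}}

```text
clock: 0.72
tool_pos: [0.3378, 0.3842, 0.2313]
eef_rot: [1.438, 2.792, -0.001]
force: [-0.4, 1.1, -0.0]
finger_gap: 0.0858
```

```bash
python3 -c "
from h import *
show();plan((.503,.225,.21),-1.2)"
```

```text
{'clock': np.float64(0.725), 'tool_pos': array([0.3378, 0.3842, 0.2313]), 'eef_rot': array([ 1.4376,  2.7916, -0.0013]), 'force': array([-0.432 ,  1.1124, -0.0297]), 'wrist_torque': array([ 0.0341,  0.1255, -0.0211]), 'finger_gap': np.float64(0.0858)}
shift [-0.7518  0.1402  0.0724] turn [0.0007 0.0021 0.8157]
```

{"method": "carry_out", "body": {
  "targets": [
    [[-0.2,0.035,0],[0,0,0.2],100],
    [[-0.4,0.07,0],[0,0,0.4],100],
    [[-0.6,0.105,0.04],[0,0,0.6],100],
    [[-0.752,0.14,0.072],[0,0,0.816],100],
    [[-0.752,0.14,0.072],[0,0,0.816],100]
  ]
}}

```text
clock: 1.35
tool_pos: [0.503, 0.2271, 0.2087]
eef_rot: [2.241, 2.2, -0.003]
force: [-0.7, 0.1, 0.4]
finger_gap: 0.0855
```

```bash
python3 -c "
from h import *
cv2.imwrite('pics/a.png',r.snapshot('scene')[:,:,::-1])
show();plan((.503,.225,.109),-1.2)"
```

```text
{'clock': np.float64(1.4), 'tool_pos': array([0.5017, 0.229 , 0.209 ]), 'eef_rot': array([-2.236 , -2.2064,  0.0018]), 'force': array([-0.2267,  0.8501,  0.7149]), 'wrist_torque': array([ 0.032 ,  0.0391, -0.0293]), 'finger_gap': np.float64(0.0853)}
shift [-0.0131  0.0048  0.3334] turn [-0.0013  0.0008  0.0097]
```

{"method": "carry_out", "body": {
  "targets": [
    [[-0.013,0.005,0.15],[0,0,0.01],100],
    [[-0.013,0.005,0.26],[0,0,0.01],100],
    [[-0.013,0.005,0.333],[0,0,0.01],100],
    [[-0.013,0.005,0.333],[0,0,0.01],40],
    [[-0.013,0.005,0.333],[0,0,0.01],10]
  ]
}}

```text
clock: 2.02
tool_pos: [0.503, 0.2262, 0.1108]
eef_rot: [2.242, 2.2, 0.002]
force: [0.3, 0.5, -1.0]
finger_gap: 0.0517
```

{"method": "carry_out", "body": {
  "targets": [
    [[0,0,0],[0,0,0],0],
    [[0,0,0],[0,0,0],0],
    [[0,0,0],[0,0,0],0]
  ]
}}

```text
clock: 2.4
tool_pos: [0.5027, 0.2256, 0.1105]
eef_rot: [-2.243, -2.198, 0.0]
force: [-5.7, 0.1, 9.3]
finger_gap: 0.0152
```

```bash
python3 -c "
from h import *
s=r.snapshot('scene')[:,:,::-1];t=r.snapshot('top')[:,:,::-1]
C=np.zeros((600,800,3),np.uint8);a=crop(s,400,120,130,100,4)[:400,:400];b=crop(t,120,170,200,120,2);C[:400,:400]=a;C[:240,400:]=b
cv2.imwrite('pics/a.png',C)
show();print(yaw())"
```

```text
{'clock': np.float64(2.5), 'tool_pos': array([0.5027, 0.2256, 0.1105]), 'eef_rot': array([-2.2435, -2.1983,  0.    ]), 'force': array([-5.404 ,  0.7621, 10.4804]), 'wrist_torque': array([-0.0329,  1.0532,  0.0255]), 'finger_gap': np.float64(0.0154)}
-1.164358549614354
```

View pics/a.png

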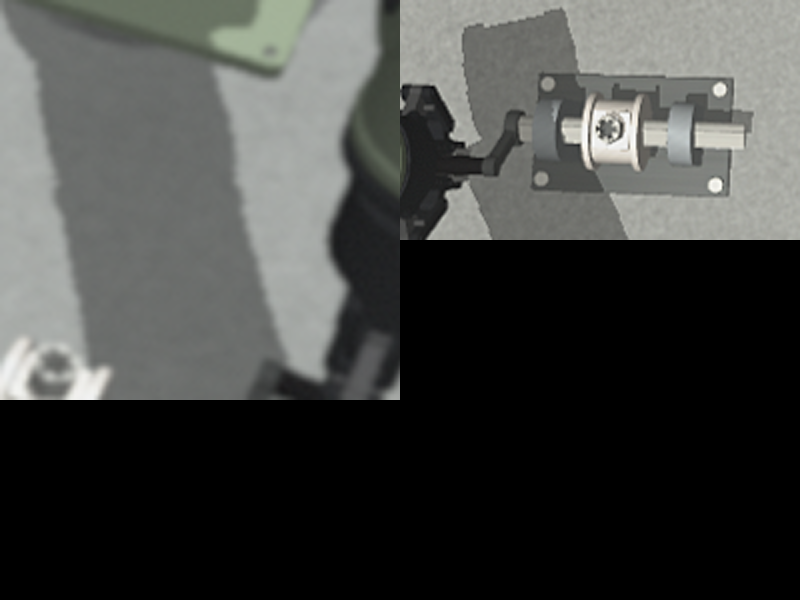

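{"method": "carry_out", "body": {
  "targets": [
    [[0,0.0294,-0.0171],[0,0,0],0],
    [[0,0.0596,-0.029],[0,0,0],0],
    [[0,0.0913,-0.0363],[0,0,0],0],
    [[0,0.1236,-0.0387],[0,0,0],0],
    [[0,0.1236,-0.0387],[0,0,0],0]
  ]
}}

```text
clock: 3.12
tool_pos: [0.5403, 0.2248, 0.1219]
eef_rot: [-2.244, -2.198, -0.0]
force: [-0.0, 0.7, 3.5]
finger_gap: 0.0151
```

```bash
python3 -c "
from h import *
t=r.snapshot('top')[:,:,::-1]
cv2.imwrite('pics/b.png',crop(t,100,190,200,90,4))
show();print(yaw())"
```

```text
{'clock': np.float64(3.175), 'tool_pos': array([0.5403, 0.2248, 0.1219]), 'eef_rot': array([-2.2441, -2.1985, -0.0009]), 'force': array([0.4725, 1.1433, 3.0788]), 'wrist_torque': array([ 0.1348,  0.1646, -0.0931]), 'finger_gap': np.float64(0.0151)}
-1.1775917568281447
```

View pics/b.png

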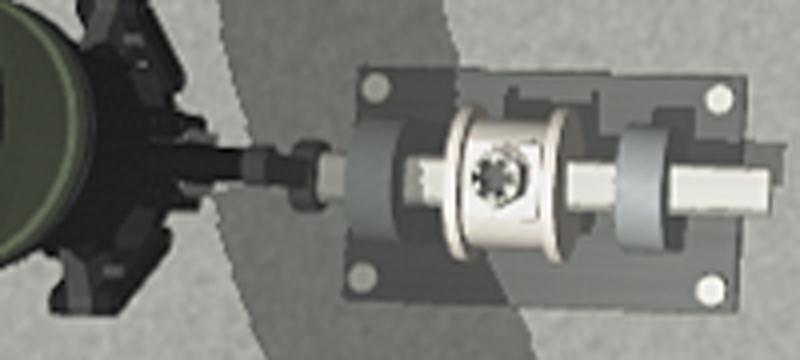

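{"method": "carry_out", "body": {
  "targets": [
    [[0,0,0],[0,0,0],40],
    [[0,0,0],[0,0,0],70],
    [[0,0,0],[0,0,0],100],
    [[0,0,-0.15],[0,0,0],100],
    [[0,0,-0.35],[0,0,0],100]
  ]
}}

```text
clock: 3.8
tool_pos: [0.5396, 0.2244, 0.227]
eef_rot: [-2.244, -2.198, 0.004]
force: [-0.1, 0.6, 1.4]
finger_gap: 0.0856
```

{"method": "carry_out", "body": {
  "targets": [
    [[0.2,0,-0.1],[0,0,0],100],
    [[0.4,0,-0.1],[0,0,0],100],
    [[0.6,0,-0.1],[0,0,0],100],
    [[0.8,0,-0.1],[0,0,0],100],
    [[1,0,-0.1],[0,0,-0.1],100]
  ]
}}

```text
clock: 4.42
tool_pos: [0.5473, 0.5038, 0.2567]
eef_rot: [-2.19, -2.251, -0.0]
force: [-0.0, -0.9, 0.7]
finger_gap: 0.0855
```

```bash
python3 -c "
from h import *
t=r.snapshot('top')[:,:,::-1];cv2.imwrite('pics/t2.png',t);s=r.snapshot('scene')[:,:,::-1];cv2.imwrite('pics/s2.png',s)
C=np.zeros((600,800,3),np.uint8);C[:280]=crop(t,125,200,160,56,5);a=crop(s,350,190,150,80,4);C[280:600,:600]=a
cv2.imwrite('pics/c.png',C)
show();print(yaw());plan((.5451,-.2514,.16),6.15)"
```

```text
{'clock': np.float64(4.525), 'tool_pos': array([0.5475, 0.5049, 0.2554]), 'eef_rot': array([-2.1866, -2.2536, -0.0008]), 'force': array([ 0.304 ,  0.9878, -0.8945]), 'wrist_torque': array([-0.0325, -0.0247,  0.0277]), 'finger_gap': np.float64(0.0851)}
1.7307728697964797
shift [-2.52   -0.084   0.3143] turn [-0.0008 -0.0019 -0.0982]
```

View pics/c.png

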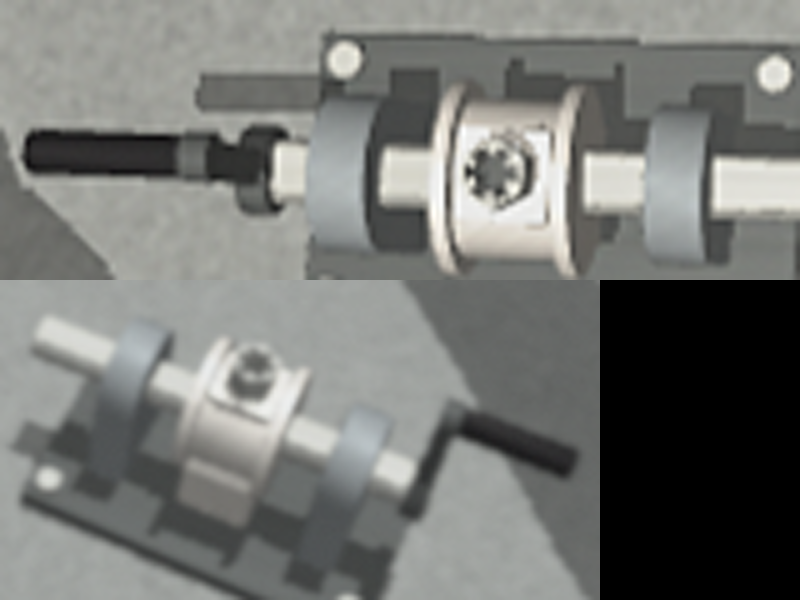

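```bash
python3 - <<'E'
from h import *
T=lambda x,y:(x/5+125,y/5+200)
print("grip",onz("top",T(30,152),.14),onz("top",T(175,155),.14))
for c,a,b in((290,143,203),(400,149,207),(612,154,212),(755,158,214)): print("shaft",(onz("top",T(c,a),.076)+onz("top",T(c,b),.076))/2,onz("top",T(c,a),.076)[0]-onz("top",T(c,b),.076)[0])
t=cv2.imread("pics/t2.png")
for u in (136,148,176,203,244,280): # intensity profile down columns
    print(u,t[220:250,u].mean(1).astype(int))
print("screw",onz("top",T(497,172),.123))
E
```

```text
grip [0.5409 0.2482 0.14  ] [0.5404 0.1971 0.14  ]
shaft [0.5374 0.1777 0.076 ] 0.0226168114670392
shaft [0.536  0.1358 0.076 ] 0.02182811908994664
shaft [0.5351 0.0555 0.076 ] 0.02177280830997408
shaft [0.5347 0.0015 0.076 ] 0.020987033281361422
136 [159 157 159 159 165 136  43  28  40  46  49  46  41  31  66 134 163 163
 166 165 160 164 147 111 107 105 102 103 104 106]
148 [152 155 157 157 160 150  98  23  37  43  47  49  45  42  23 117 166 159
 160 159 159 162 160 157 157 161 164 161 158 156]
176 [107 100 130 163 138  76  51  63  69  61  47  49  50  49  56  63  73  99
 110 102  95  84  87 136 166 163 164 162 161 160]
203 [ 69  71  72  71  70  71  70  66  82 141 199 220 217 213 209 210 214 214
 205 181 150 100  65  71  72  72  72  73  72  71]
244 [ 93  93  93  93  93  94  94  94  93  83 122 196 225 218 215 214 217 217
 218 219 193 151 135  94  92  94  94  93  95 107]
280 [112 114 114 118 104  78  81  83  83  81  77 108 177 220 221 217 220 222
 222 222 227 201 147 142 114 121 122 121 121 118]
screw [0.5367 0.0881 0.123 ]
```

```bash
python3 - <<'E'
from h import *
X=[]
for u,a,b in((203,229.0,240.2),(244,230.5,241.8),(280,231.65,243.3),(182,0,0)):
    if a: p=[onz("top",(u,v),.075+.0) for v in(a,b)];X.append((p[0]+p[1])/2);print("shaft",X[-1],p[0][0]-p[1][0])
for u,a,b in((136,225.3,234.35),(148,225.9,234.6)):
    p=[onz("top",(u,v),.14) for v in(a,b)];print("grip",(p[0]+p[1])/2,p[0][0]-p[1][0])
P=lambda d,y,z,c=(.537,.09),a=-1.2:0
# predicted px of shaft/grip centre lines if x=X0 + .021*(y)
for y,z in((.045,.075),(-.045,.075),(-.1,.075),(.132,.14)):
    print(y,proj("top",(.537+.021*y,.09+y,z)))
print(onz("top",(224.4,234.2),.123))
# bolts by blob
t=cv2.imread("pics/t2.png");m=(t.min(2)>200).astype(np.uint8);n,l,st,c=cv2.connectedComponentsWithStats(m[205:270,180:290])
for i in range(1,n):
    if 8<st[i,4]<40: print(c[i]+[180,205],st[i,4],onz("top",c[i]+[180,205],.014))
E
```

```text
shaft [0.5379 0.14   0.075 ] 0.02111558219725118
shaft [0.5359 0.0621 0.075 ] 0.021244851428831812
shaft [ 0.5343 -0.0059  0.075 ] 0.02184995442560389
grip [0.542  0.2394 0.14  ] 0.01577723279015053
grip [0.5415 0.2182 0.14  ] 0.015154867152879059
0.045 [[205.6124 234.5868]]
-0.045 [[253.0405 236.185 ]]
-0.1 [[282.1567 237.1662]]
0.132 [[145.8023 231.2141]]
[0.537  0.0881 0.123 ]
[193.48 211.4 ] 25 [0.5876 0.1791 0.014 ]
[279.4444 214.2593] 27 [0.5837 0.0026 0.014 ]
[190.24 258.96] 25 [0.491  0.1811 0.014 ]
[277.375  262.3438] 32 [0.4867 0.0045 0.014 ]
```

{"method": "carry_out", "body": {
  "targets": [
    [[-0.2,0,0],[0,0,0],100],
    [[-0.4,0,0],[0,0,0],100],
    [[-0.6,0,0],[0,0,0],100],
    [[-0.8,0,0],[0,0,0],100],
    [[-1,-0.03,0],[0,0,0],100]
  ]
}}

```text
clock: 5.15
tool_pos: [0.5471, 0.2037, 0.257]
eef_rot: [-2.195, -2.248, -0.0]
force: [1.0, 0.8, 0.5]
finger_gap: 0.0856
```

{"method": "carry_out", "body": {
  "targets": [
    [[-0.2,0,0],[0,0,0],100],
    [[-0.4,0,0],[0,0,0],100],
    [[-0.6,0,0],[0,0,0],100],
    [[-0.8,0,0],[0,0,-0.05],100],
    [[-1,0,0],[0,0,-0.1],100]
  ]
}}

```text
clock: 5.78
tool_pos: [0.5543, -0.0956, 0.2569]
eef_rot: [-2.102, -2.334, -0.0]
force: [0.1, -0.4, 0.1]
finger_gap: 0.0856
```

```bash
python3 -c "
from h import *
show();print(yaw());plan((.545,-.251,.16),6.15)"
```

```text
{'clock': np.float64(5.775), 'tool_pos': array([ 0.5543, -0.0956,  0.2569]), 'eef_rot': array([-2.1023, -2.3338, -0.0005]), 'force': array([ 0.1106, -0.4026,  0.0735]), 'wrist_torque': array([-0.0147, -0.1095,  0.0089]), 'finger_gap': np.float64(0.0856)}
5.974727480309411
shift [-0.5122 -0.0848  0.3227] turn [-0.0002 -0.0008 -0.0039]
```

{"method": "carry_out", "body": {
  "targets": [
    [[-0.18,-0.03,0.05],[0,0,0],100],
    [[-0.36,-0.06,0.1],[0,0,0],100],
    [[-0.512,-0.085,0.2],[0,0,0],100],
    [[-0.512,-0.085,0.32],[0,0,0],100],
    [[-0.512,-0.085,0.32],[0,0,0],100]
  ]
}}

```text
clock: 6.4
tool_pos: [0.5441, -0.2485, 0.1591]
eef_rot: [-2.102, -2.329, 0.002]
force: [-0.1, 0.9, 0.2]
finger_gap: 0.0852
```

```bash
python3 -c "
from h import *
cv2.imwrite('pics/d.png',crop(r.snapshot('scene')[:,:,::-1],220,90,120,120,5))
show();print(yaw());plan((.545,-.251,.078),6.15)"
```

```text
{'clock': np.float64(6.45), 'tool_pos': array([ 0.5451, -0.2485,  0.1609]), 'eef_rot': array([-2.1025, -2.3319,  0.0001]), 'force': array([-0.1294, -0.1131,  0.6798]), 'wrist_torque': array([-0.0292, -0.0271,  0.0123]), 'finger_gap': np.float64(0.0857)}
5.922779524697537
shift [-0.0087 -0.0008  0.2762] turn [-0.0016 -0.0016 -0.0051]
```

View pics/d.png

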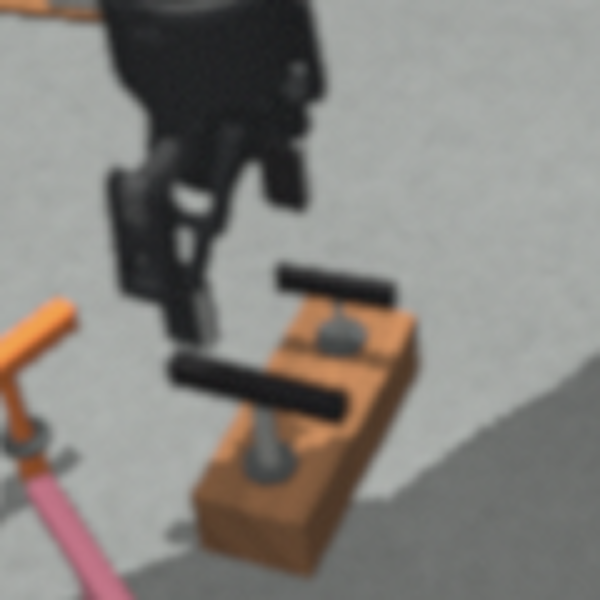

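{"method": "carry_out", "body": {
  "targets": [
    [[-0.009,0,0.12],[0,0,0],100],
    [[-0.009,0,0.22],[0,0,0],100],
    [[-0.009,0,0.277],[0,0,0],100],
    [[-0.009,0,0.277],[0,0,0],60],
    [[-0.009,0,0.277],[0,0,0],30]
  ],
  "squeeze": 60
}}

```text
clock: 7.08
tool_pos: [0.5464, -0.2516, 0.0789]
eef_rot: [2.103, 2.333, 0.001]
force: [-0.8, -0.2, -0.2]
finger_gap: 0.0515
```

{"method": "carry_out", "body": {
  "targets": [
    [[0,0,0],[0,0,0],0],
    [[0,0,0],[0,0,0],0],
    [[0,0,0],[0,0,0],0],
    [[0,0,0],[0,0,0],0]
  ]
}}

```text
clock: 7.58
tool_pos: [0.546, -0.2516, 0.078]
eef_rot: [2.104, 2.333, 0.001]
force: [-0.7, 0.4, 6.9]
finger_gap: 0.0129
```

```bash
python3 -c "
from h import *
show();print(yaw());plan((.545,-.251,.25),6.15)"
```

```text
{'clock': np.float64(7.575), 'tool_pos': array([ 0.546 , -0.2516,  0.078 ]), 'eef_rot': array([2.1037, 2.333 , 0.0008]), 'force': array([-0.7002,  0.3717,  6.9282]), 'wrist_torque': array([ 0.0214, -0.0045,  0.002 ]), 'finger_gap': np.float64(0.0129)}
5.9169556426885395
shift [ 0.0024 -0.003  -0.5734] turn [ 0.0007 -0.0002 -0.0052]
```

{"method": "carry_out", "body": {
  "targets": [
    [[0,0,-0.05],[0,0,0],0],
    [[0,0,-0.15],[0,0,0],0],
    [[0,0,-0.3],[0,0,0],0],
    [[0,0,-0.45],[0,0,0],0],
    [[0,0,-0.573],[0,0,0],0]
  ]
}}

```text
clock: 8.2
tool_pos: [0.5457, -0.2515, 0.2521]
eef_rot: [2.104, 2.333, 0.001]
force: [0.2, 0.4, -2.8]
finger_gap: 0.0127
```

```bash
python3 -c "
from h import *
show();print(yaw());plan((.537,.09,.23),-1.3)"
```

```text
{'clock': np.float64(8.2), 'tool_pos': array([ 0.5457, -0.2515,  0.2521]), 'eef_rot': array([2.1035, 2.3327, 0.001 ]), 'force': array([ 0.1891,  0.3992, -2.7748]), 'wrist_torque': array([-0.0222,  0.023 ,  0.0218]), 'finger_gap': np.float64(0.0127)}
5.91505417506437
shift [1.1352 0.0885 0.0739] turn [ 0.001  -0.0001  0.1603]
```

{"method": "carry_out", "body": {
  "targets": [
    [[0.19,0.015,0],[0,0,0],0],
    [[0.38,0.03,0],[0,0,0.04],0],
    [[0.57,0.045,0],[0,0,0.08],0],
    [[0.76,0.06,0],[0,0,0.12],0],
    [[0.95,0.075,0],[0,0,0.16],0]
  ]
}}

```text
clock: 8.82
tool_pos: [0.5384, 0.0362, 0.2505]
eef_rot: [-2.247, -2.195, -0.001]
force: [1.5, 0.5, -1.9]
finger_gap: 0.0129
```

```bash
python3 -c "
from h import *
show();print(yaw());plan((.537,.09,.215),-1.3)"
```

```text
{'clock': np.float64(8.825), 'tool_pos': array([0.5384, 0.0362, 0.2505]), 'eef_rot': array([-2.247 , -2.1949, -0.0014]), 'force': array([ 1.4622,  0.5022, -1.8556]), 'wrist_torque': array([ 0.0352, -0.0621, -0.038 ]), 'finger_gap': np.float64(0.0129)}
-1.3427034647594118
shift [ 0.1792 -0.0089  0.1185] turn [ 0.0004 -0.0012 -0.0009]
```

{"method": "carry_out", "body": {
  "targets": [
    [[0.1,-0.005,0],[0,0,0],0],
    [[0.179,-0.009,0],[0,0,0],0],
    [[0.179,-0.009,0.08],[0,0,0],0],
    [[0.179,-0.009,0.135],[0,0,0],0],
    [[0.179,-0.009,0.135],[0,0,0],0]
  ]
}}

```text
clock: 9.45
tool_pos: [0.5368, 0.0881, 0.2091]
eef_rot: [-2.245, -2.196, 0.001]
force: [-0.1, 0.2, -0.9]
finger_gap: 0.0133
```

```bash
python3 -c "
from h import *
show();print(yaw())
s=r.snapshot('scene')[:,:,::-1];t=r.snapshot('top')[:,:,::-1]
cv2.imwrite('pics/s3.png',s);cv2.imwrite('pics/t3.png',t)
p=r.sense()['tool_pos'];print(p,proj('scene',[p-[0,0,.066],(p[0],p[1],.123),(.537,.09,.123)]))
C=np.zeros((600,800,3),np.uint8);C[:]=0;C[:,:500]=crop(s,375,150,62,75,8)[:600,:].repeat(1,0)[:, :496] if 0 else cv2.resize(crop(s,375,150,62,75,8),(500,600));C[:250,500:]=cv2.resize(t[180:280,160:280],(300,250))
cv2.imwrite('pics/e.png',C)"
```

```text
{'clock': np.float64(9.45), 'tool_pos': array([0.5368, 0.0881, 0.2091]), 'eef_rot': array([-2.2449, -2.1956,  0.0012]), 'force': array([-0.1031,  0.1622, -0.8519]), 'wrist_torque': array([-0.0274,  0.0288,  0.026 ]), 'finger_gap': np.float64(0.0133)}
-1.2737937847962049
[0.5375 0.0881 0.2101] [[413.5385 203.0657]
 [411.9406 209.4819]
 [412.9272 209.648 ]]
```

View pics/e.png

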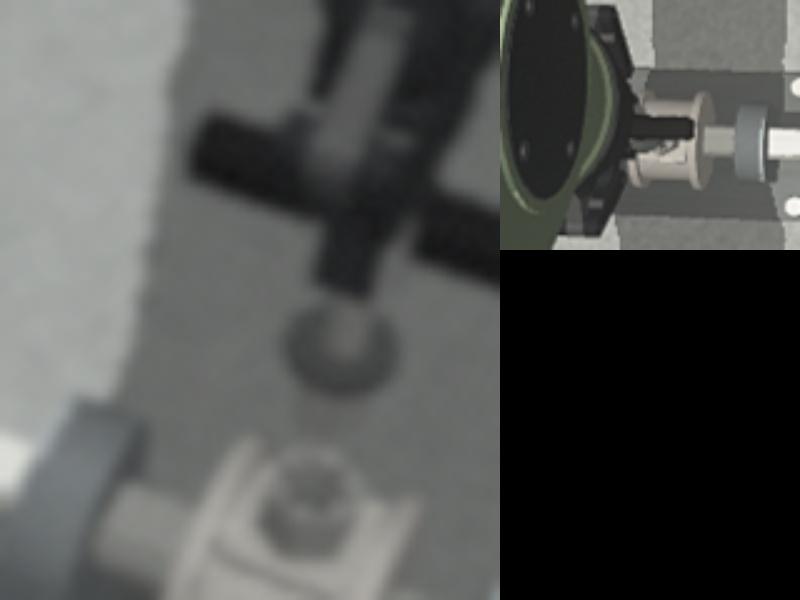

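{"method": "carry_out", "body": {
  "targets": [
    [[0,0,0.05],[0,0,0],0],
    [[0,0,0.065],[0,0,0],0],
    [[0,0,0.075],[0,0,0],0]
  ]
}}

```text
clock: 9.93
tool_pos: [0.5375, 0.0881, 0.1871]
eef_rot: [-2.246, -2.196, -0.001]
force: [0.7, 0.5, -2.3]
finger_gap: 0.013
```

{"method": "carry_out", "body": {
  "targets": [
    [[0,0,0.01],[0,0,0],0],
    [[0,0,0.02],[0,0,0],0]
  ]
}}

```text
clock: 10.18
tool_pos: [0.5376, 0.0884, 0.1809]
eef_rot: [-2.246, -2.196, -0.002]
force: [2.1, 2.5, -0.5]
finger_gap: 0.0128
```

```bash
python3 -c "
from h import *
show();print(yaw())"
```

```text
{'clock': np.float64(10.175), 'tool_pos': array([0.5376, 0.0884, 0.1809]), 'eef_rot': array([-2.2456, -2.1965, -0.0022]), 'force': array([ 2.1291,  2.4594, -0.479 ]), 'wrist_torque': array([ 0.6882, -0.3739, -0.0231]), 'finger_gap': np.float64(0.0128)}
-1.267024776285197
```

{"method": "carry_out", "body": {
  "targets": [
    [[0.003,0.002,0.01],[0,0,0],0],
    [[0.003,0.002,0.02],[0,0,0],0]
  ]
}}

```text
clock: 10.42
tool_pos: [0.5379, 0.089, 0.1744]
eef_rot: [-2.245, -2.196, -0.0]
force: [0.7, -0.1, -2.2]
finger_gap: 0.0131
```

```bash
python3 -c "
from h import *
show();print(yaw())"
```

```text
{'clock': np.float64(10.425), 'tool_pos': array([0.5379, 0.089 , 0.1744]), 'eef_rot': array([-2.2455, -2.1961, -0.    ]), 'force': array([ 0.654 , -0.1139, -2.187 ]), 'wrist_torque': array([ 0.3016, -0.202 ,  0.0087]), 'finger_gap': np.float64(0.0131)}
-1.2744119738371202
```

{"method": "carry_out", "body": {
  "targets": [
    [[0,0,0],[0,0,0.1],0],
    [[0,0,0],[0,0,0.2],0],
    [[0,0,0],[0,0,0.3],0],
    [[0,0,0],[0,0,0.38],0]
  ]
}}

```text
clock: 10.92
tool_pos: [0.5378, 0.089, 0.1744]
eef_rot: [-2.549, -1.835, 0.001]
force: [0.5, 0.1, -2.5]
finger_gap: 0.0132
```

```bash
cat >>h.py <<'E'
def avg(n=6):
    a=[]
    for i in range(n): r.snapshot("top");s=r.sense();a.append(np.r_[s["force"],s["wrist_torque"]])
    a=np.array(a);print("t",s["clock"],"pos",s["tool_pos"],"yaw",yaw().round(2),"rad turned",round(np.radians(-1.27-yaw()),3),"F",a.mean(0)[:3].round(2),"M",a.mean(0)[3:].round(3),"sdMz",a[:,5].std().round(3))
E
python3 -c "
from h import *
avg()"
```

```text
t 11.225 pos [0.5378 0.089  0.1745] yaw -18.3 rad turned 0.297 F [ 0.7   0.36 -3.93] M [ 0.145 -0.114  0.15 ] sdMz 0.026
```

{"method": "carry_out", "body": {
  "targets": [
    [[0,0,0],[0,0,0.06],0],
    [[0,0,0],[0,0,0.1],0]
  ]
}}

```text
clock: 11.48
tool_pos: [0.5377, 0.0889, 0.1745]
eef_rot: [-2.619, -1.733, 0.001]
force: [0.1, -0.3, -7.9]
finger_gap: 0.0128
```

```bash
python3 -c "
from h import *
avg(8)"
```

```text
t 11.875 pos [0.5378 0.089  0.1745] yaw -22.86 rad turned 0.377 F [-0.11 -0.09 -7.85] M [0.052 0.078 0.161] sdMz 0.028
```

{"method": "carry_out", "body": {
  "targets": [
    [[0,0,0],[0,0,0.06],0],
    [[0,0,0],[0,0,0.1],0]
  ]
}}

```text
clock: 12.12
tool_pos: [0.5378, 0.089, 0.1745]
eef_rot: [-2.686, -1.628, 0.0]
force: [-1.1, 0.9, -10.5]
finger_gap: 0.0129
```

```bash
python3 -c "
from h import *
avg(8)"
```

```text
t 12.525 pos [0.5378 0.089  0.1746] yaw -27.37 rad turned 0.455 F [-0.94 -0.24 -9.89] M [-0.067  0.263  0.152] sdMz 0.027
```

{"method": "carry_out", "body": {
  "targets": [
    [[0,0,0],[0,0,0.06],0],
    [[0,0,0],[0,0,0.1],0]
  ]
}}

```text
clock: 12.78
tool_pos: [0.5378, 0.089, 0.1746]
eef_rot: [-2.748, -1.522, 0.0]
force: [-1.3, -1.3, -11.1]
finger_gap: 0.0131
```

```bash
python3 -c "
from h import *
avg(8)"
```

```text
t 13.175 pos [0.5378 0.089  0.1746] yaw -31.87 rad turned 0.534 F [ -1.67  -0.54 -10.78] M [-0.188  0.41   0.17 ] sdMz 0.032
```

{"method": "carry_out", "body": {
  "targets": [
    [[0,0,0.002],[0,0,0.06],0],
    [[0,0,0.002],[0,0,0.1],0]
  ]
}}

```text
clock: 13.42
tool_pos: [0.5381, 0.0889, 0.1744]
eef_rot: [-2.805, -1.413, -0.001]
force: [-3.3, -0.6, -0.3]
finger_gap: 0.0132
```

```bash
python3 -c "
from h import *
avg(8)"
```

```text
t 13.825 pos [0.5381 0.089  0.1742] yaw -36.37 rad turned 0.613 F [-2.67 -1.19  3.19] M [-0.288  0.784  0.157] sdMz 0.03
```

{"method": "carry_out", "body": {
  "targets": [
    [[0,0,0],[0,0,0.06],0],
    [[0,0,0],[0,0,0.1],0]
  ]
}}

```text
clock: 14.08
tool_pos: [0.5381, 0.0889, 0.1742]
eef_rot: [-2.858, -1.304, -0.001]
force: [-4.0, -0.7, 6.0]
finger_gap: 0.0128
```

```bash
python3 -c "
from h import *
avg(8)"
```

```text
t 14.475 pos [0.538  0.0889 0.1743] yaw -40.87 rad turned 0.691 F [-3.21 -1.56  6.29] M [-0.339  0.884  0.177] sdMz 0.027
```

{"method": "carry_out", "body": {
  "targets": [
    [[-0.001,-0.001,0],[0,0,0.06],0],
    [[-0.001,-0.001,0],[0,0,0.1],0]
  ]
}}

```text
clock: 14.72
tool_pos: [0.5377, 0.0889, 0.1743]
eef_rot: [-2.907, -1.191, -0.001]
force: [-2.6, -2.0, 5.0]
finger_gap: 0.013
```

```bash
python3 -c "
from h import *
avg(8)"
```

```text
t 15.125 pos [0.5377 0.0888 0.1742] yaw -45.37 rad turned 0.77 F [-2.62 -1.44  5.8 ] M [-0.386  0.731  0.171] sdMz 0.029
```

{"method": "carry_out", "body": {
  "targets": [
    [[0,0,0],[0,0,0.06],0],
    [[0,0,0],[0,0,0.1],0]
  ]
}}

```text
clock: 15.38
tool_pos: [0.5377, 0.0888, 0.1743]
eef_rot: [-2.951, -1.076, -0.001]
force: [-2.8, -1.8, 5.5]
finger_gap: 0.013
```

```bash
python3 -c "
from h import *
avg(8)"
```

```text
t 15.775 pos [0.5377 0.0888 0.1742] yaw -49.87 rad turned 0.848 F [-3.18 -1.67  5.92] M [-0.469  0.816  0.176] sdMz 0.023
```

{"method": "carry_out", "body": {
  "targets": [
    [[0,0,0],[0,0,0.06],0],
    [[0,0,0],[0,0,0.1],0]
  ]
}}

```text
clock: 16.02
tool_pos: [0.5376, 0.0887, 0.1743]
eef_rot: [-2.991, -0.959, -0.001]
force: [-3.4, -2.3, 6.0]
finger_gap: 0.013
```

```bash
python3 -c "
from h import *
avg(8)"
```

```text
t 16.425 pos [0.5376 0.0887 0.1742] yaw -54.37 rad turned 0.927 F [-3.1  -1.96  6.1 ] M [-0.521  0.906  0.171] sdMz 0.032
```

{"method": "carry_out", "body": {
  "targets": [
    [[0,0,0],[0,0,0.06],0],
    [[0,0,0],[0,0,0.1],0]
  ]
}}

```text
clock: 16.68
tool_pos: [0.5376, 0.0887, 0.1742]
eef_rot: [-3.027, -0.841, -0.0]
force: [-3.2, -2.3, 6.5]
finger_gap: 0.0134
```

```bash
python3 -c "
from h import *
avg(8)"
```

```text
t 17.075 pos [0.5376 0.0887 0.1742] yaw -58.88 rad turned 1.005 F [-3.61 -2.34  6.4 ] M [-0.568  1.03   0.202] sdMz 0.03
```

{"method": "carry_out", "body": {
  "targets": [
    [[-0.0015,0,0],[0,0,0.06],0],
    [[-0.0015,0,0],[0,0,0.1],0]
  ]
}}

```text
clock: 17.32
tool_pos: [0.5373, 0.0886, 0.1743]
eef_rot: [-3.057, -0.722, -0.001]
force: [-2.6, -1.5, 6.7]
finger_gap: 0.0132
```

```bash
python3 -c "
from h import *
avg(10)"
```

```text
t 17.825 pos [0.5373 0.0886 0.1743] yaw -63.37 rad turned 1.084 F [-3.29 -1.76  6.52] M [-0.464  0.888  0.236] sdMz 0.034
```

{"method": "carry_out", "body": {
  "targets": [
    [[0,0,0],[0,0,0.06],0],
    [[0,0,0],[0,0,0.1],0]
  ]
}}

```text
clock: 18.08
tool_pos: [0.5372, 0.0885, 0.1743]
eef_rot: [-3.083, -0.601, -0.0]
force: [-2.7, -1.8, 8.0]
finger_gap: 0.013
```

```bash
python3 -c "
from h import *
avg(10)"
```

```text
t 18.575 pos [0.5372 0.0886 0.1743] yaw -67.87 rad turned 1.162 F [-4.02 -1.71  7.25] M [-0.493  1.025  0.247] sdMz 0.026
```

{"method": "carry_out", "body": {
  "targets": [
    [[0,0,0],[0,0,0.03],0],
    [[0,0,0],[0,0,0.06],0]
  ]
}}

```text
clock: 18.82
tool_pos: [0.5372, 0.0885, 0.1743]
eef_rot: [-3.096, -0.529, -0.0]
force: [-3.7, -1.1, 8.0]
finger_gap: 0.013
```

```bash
python3 -c "
from h import *
avg(16)"
```

```text
t 19.625 pos [0.5372 0.0885 0.1743] yaw -70.57 rad turned 1.209 F [-4.04 -1.79  7.75] M [-0.511  1.134  0.264] sdMz 0.027
```

{"method": "carry_out", "body": {
  "targets": [
    [[0,0,0],[0,0,-0.08],0],
    [[0,0,0],[0,0,-0.08],0]
  ]
}}

```text
clock: 19.88
tool_pos: [0.5372, 0.0886, 0.174]
eef_rot: [-3.078, -0.626, 0.0]
force: [-1.8, -1.8, -0.0]
finger_gap: 0.013
```

```bash
python3 -c "
from h import *
avg(4)"
```

```text
t 20.075 pos [0.5371 0.0887 0.174 ] yaw -67.04 rad turned 1.148 F [-1.99 -2.11  1.07] M [-0.488  0.623  0.041] sdMz 0.039
```

{"method": "carry_out", "body": {
  "targets": [
    [[0,0,-0.03],[0,0,0],0],
    [[0,0,-0.06],[0,0,0],0],
    [[0,0,-0.12],[0,0,0],0],
    [[0,0,-0.2],[0,0,0],0],
    [[0,0,-0.26],[0,0,0],0]
  ]
}}

```text
clock: 20.7
tool_pos: [0.5374, 0.0888, 0.2536]
eef_rot: [-3.078, -0.627, -0.002]
force: [-0.4, 0.4, -1.0]
finger_gap: 0.013
```

```bash
python3 -c "
from h import *
show();print(yaw());plan((.546,-.2516,.25),-30)
t=r.snapshot('top')[:,:,::-1];s=r.snapshot('scene')[:,:,::-1]
cv2.imwrite('pics/f.png',np.hstack([crop(s,360,110,150,150,2),crop(s,370,130,100,100,3)]))"
```

```text
{'clock': np.float64(20.7), 'tool_pos': array([0.5374, 0.0888, 0.2536]), 'eef_rot': array([-3.0777, -0.6268, -0.0021]), 'force': array([-0.3625,  0.369 , -0.9514]), 'wrist_torque': array([ 0.0426, -0.0274, -0.0181]), 'finger_gap': np.float64(0.013)}
-66.97863895980878
shift [-0.4174  1.0555  0.011 ] turn [-0.     -0.002  -0.8217]
```

View pics/f.png

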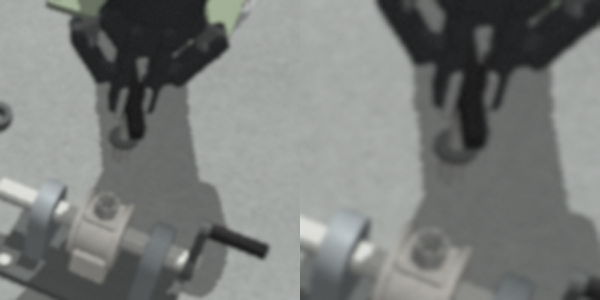

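{"method": "carry_out", "body": {
  "targets": [
    [[-0.05,0.12,0],[0,0,-0.18],0],
    [[-0.1,0.25,0],[0,0,-0.38],0],
    [[-0.15,0.38,0],[0,0,-0.58],0],
    [[-0.2,0.5,0],[0,0,-0.76],0],
    [[-0.24,0.61,0],[0,0,-0.9],0]
  ]
}}

```text
clock: 21.42
tool_pos: [0.5423, -0.1092, 0.2515]
eef_rot: [-2.667, -1.658, -0.0]
force: [0.3, 0.3, -2.0]
finger_gap: 0.0131
```

```bash
python3 -c "
from h import *
show();print(yaw());plan((.546,-.2516,.25),5.9)"
```

```text
{'clock': np.float64(21.425), 'tool_pos': array([ 0.5423, -0.1092,  0.2515]), 'eef_rot': array([-2.6672, -1.6581, -0.0003]), 'force': array([ 0.3278,  0.3483, -1.9842]), 'wrist_torque': array([ 0.0172, -0.0264,  0.0134]), 'finger_gap': np.float64(0.0131)}
-26.26505845016796
shift [-0.4202  0.2213  0.0046] turn [-0.0007 -0.0012 -0.7148]
```

{"method": "carry_out", "body": {
  "targets": [
    [[-0.13,0.07,0],[0,0,-0.2],0],
    [[-0.26,0.14,0],[0,0,-0.4],0],
    [[-0.38,0.2,0],[0,0,-0.6],0],
    [[-0.42,0.221,0],[0,0,-0.715],0],
    [[-0.42,0.221,0.1],[0,0,-0.715],0]
  ]
}}

```text
clock: 22.05
tool_pos: [0.5459, -0.2519, 0.2221]
eef_rot: [2.107, 2.327, 0.002]
force: [-0.0, -0.4, -2.5]
finger_gap: 0.013
```

```bash
python3 -c "
from h import *
s=r.snapshot('scene')[:,:,::-1]
show();print(yaw());plan((.546,-.2516,.125),5.9)
cv2.imwrite('pics/g.png',crop(s,230,60,110,150,4))"
```

```text
{'clock': np.float64(22.1), 'tool_pos': array([ 0.5445, -0.2502,  0.2175]), 'eef_rot': array([-2.1062, -2.3252,  0.0007]), 'force': array([-1.5264,  0.8079, -7.8785]), 'wrist_torque': array([0.076 , 0.109 , 0.0166]), 'finger_gap': np.float64(0.013)}
5.657742534105497
shift [-0.0062  0.0056  0.3083] turn [-0.0041 -0.0037 -0.0054]
```

View pics/g.png

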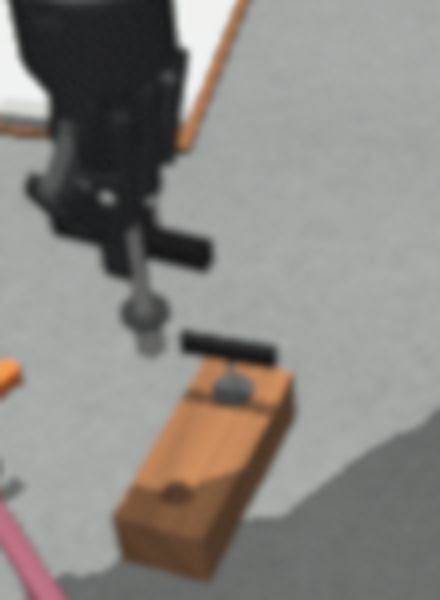

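{"method": "carry_out", "body": {
  "targets": [
    [[-0.006,0.005,0.1],[0,0,0],0],
    [[-0.006,0.005,0.2],[0,0,0],0],
    [[-0.006,0.005,0.3],[0,0,0],0],
    [[-0.006,0.005,0.3],[0,0,0],0],
    [[-0.006,0.005,0.3],[0,0,0],0]
  ]
}}

```text
clock: 22.72
tool_pos: [0.5477, -0.2519, 0.133]
eef_rot: [2.108, 2.329, 0.001]
force: [0.2, 0.0, -1.7]
finger_gap: 0.0129
```

```bash
python3 -c "
from h import *
s=r.snapshot('scene')[:,:,::-1]
show();print(yaw());plan((.546,-.2516,.078),5.9)
cv2.imwrite('pics/g2.png',crop(s,250,130,60,80,7))"
```

```text
{'clock': np.float64(22.775), 'tool_pos': array([ 0.5477, -0.252 ,  0.1331]), 'eef_rot': array([2.1076, 2.3285, 0.0013]), 'force': array([ 0.5033, -0.5031, -1.1988]), 'wrist_torque': array([-0.0361,  0.0047,  0.0277]), 'finger_gap': np.float64(0.0128)}
5.701129210145734
shift [ 0.0019 -0.0059  0.1838] turn [ 0.0015  0.0001 -0.0044]
```

View pics/g2.png

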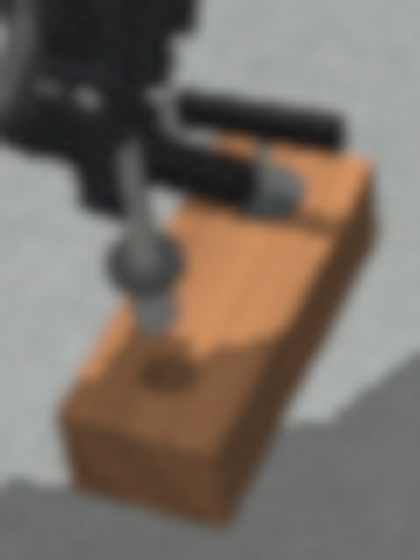

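Bit (155,330) is heading for the hole (165,375). Correct the x by −1.7 mm and descend.

{"method": "carry_out", "body": {
  "targets": [
    [[0.002,-0.006,0],[0,0,0],0],
    [[0.002,-0.006,0.05],[0,0,0],0],
    [[0.002,-0.006,0.08],[0,0,0],0],
    [[0.002,-0.006,0.1],[0,0,0],0]
  ]
}}

```text
clock: 23.28
tool_pos: [0.5452, -0.2513, 0.1009]
eef_rot: [-2.107, -2.328, -0.0]
force: [-0.3, -0.0, -1.3]
finger_gap: 0.0127
```

```bash
python3 -c "
from h import *
show();plan((.546,-.2516,.078),5.9)"
```

```text
{'clock': np.float64(23.275), 'tool_pos': array([ 0.5452, -0.2513,  0.1009]), 'eef_rot': array([-2.1073, -2.328 , -0.    ]), 'force': array([-0.2605, -0.0416, -1.2795]), 'wrist_torque': array([0.0209, 0.0036, 0.0046]), 'finger_gap': np.float64(0.0127)}
shift [-0.0014  0.0028  0.0762] turn [-0.0013 -0.0014 -0.0045]
```

{"method": "carry_out", "body": {
  "targets": [
    [[0,0.002,0.03],[0,0,0],0],
    [[0,0.002,0.05],[0,0,0],0],
    [[0,0.002,0.065],[0,0,0],0],
    [[0,0.002,0.074],[0,0,0],0],
    [[0,0.002,0.074],[0,0,0],0]
  ]
}}

```text
clock: 23.9
tool_pos: [0.546, -0.2513, 0.0796]
eef_rot: [-2.108, -2.329, -0.0]
force: [0.0, -0.3, -1.4]
finger_gap: 0.013
```

```bash
python3 -c "
from h import *
show();plan((.546,-.2516,.078),5.9)"
```

```text
{'clock': np.float64(23.9), 'tool_pos': array([ 0.546 , -0.2513,  0.0796]), 'eef_rot': array([-2.1078, -2.3286, -0.0004]), 'force': array([ 0.0442, -0.2584, -1.4341]), 'wrist_torque': array([ 0.0129, -0.01  , -0.046 ]), 'finger_gap': np.float64(0.013)}
shift [-0.001   0.      0.0052] turn [-0.0003 -0.0009 -0.0045]
```

{"method": "carry_out", "body": {
  "targets": [
    [[0,0,0.005],[0,0,0],0],
    [[0,0,0.008],[0,0,0],0]
  ]
}}

```text
clock: 24.15
tool_pos: [0.5461, -0.2516, 0.0779]
eef_rot: [2.108, 2.329, 0.001]
force: [-5.2, 1.6, 18.8]
finger_gap: 0.0134
```

{"method": "carry_out", "body": {
  "targets": [
    [[0,0,0],[0,0,0],30],
    [[0,0,0],[0,0,0],60],
    [[0,0,0],[0,0,0],100],
    [[0,0,0],[0,0,0],100]
  ]
}}

```text
clock: 24.65
tool_pos: [0.546, -0.2513, 0.0772]
eef_rot: [-2.108, -2.329, -0.0]
force: [0.4, -0.5, -0.1]
finger_gap: 0.0783
```

{"method": "carry_out", "body": {
  "targets": [
    [[0,0,-0.1],[0,0,0],100],
    [[0,0,-0.25],[0,0,0],100],
    [[0,0,-0.4],[0,0,0],100],
    [[-0.15,0,-0.5],[0,0,0],100],
    [[-0.35,0,-0.5],[0,0,0],100]
  ]
}}

```text
clock: 25.28
tool_pos: [0.5577, -0.3565, 0.2301]
eef_rot: [2.103, 2.329, 0.003]
force: [1.2, -0.5, -0.3]
finger_gap: 0.0853
```

{"method": "carry_out", "body": {
  "targets": [
    [[-0.1,0,0],[0,0,0],100],
    [[-0.2,0,0],[0,0,0],100],
    [[-0.2,0,0],[0,0,0],100]
  ]
}}

```text
clock: 25.65
tool_pos: [0.5615, -0.4176, 0.2262]
eef_rot: [-2.11, -2.326, 0.001]
force: [0.6, 0.3, -0.6]
finger_gap: 0.0854
```

```bash
python3 -c "
from h import *
show()
t=r.snapshot('top')[:,:,::-1];s=r.snapshot('scene')[:,:,::-1];cv2.imwrite('pics/t9.png',t)
C=np.zeros((600,800,3),np.uint8);C[:280]=crop(t,125,200,160,56,5);C[280:600,:320]=crop(s,245,130,80,80,4);C[280:580,320:530]=crop(t,380,205,70,100,3);C[280:520,530:800]=crop(s,420,200,90,80,3)
cv2.imwrite('pics/z.png',C)
for u in (136,148,203): print(u,t[220:250,u].mean(1).astype(int))"
```

```text
{'clock': np.float64(25.65), 'tool_pos': array([ 0.5615, -0.4176,  0.2262]), 'eef_rot': array([-2.1101, -2.3257,  0.0012]), 'force': array([ 0.6285,  0.3049, -0.5992]), 'wrist_torque': array([0.0019, 0.005 , 0.0356]), 'finger_gap': np.float64(0.0854)}
136 [162 162 161 163 170 141  46  31  42  48  50  48  43  34  67 137 170 168
 171 169 163 162 165 170 171 164 157 159 164 164]
148 [156 160 163 162 165 153 100  26  41  45  50  51  48  43  26 121 171 165
 164 163 164 166 165 162 162 165 168 165 163 161]
203 [ 71  72  73  72  73  73  73  68  85 146 204 224 222 217 213 215 218 218
 211 186 154 104  66  73  74  75  75  76  75  73]
```

View pics/z.png

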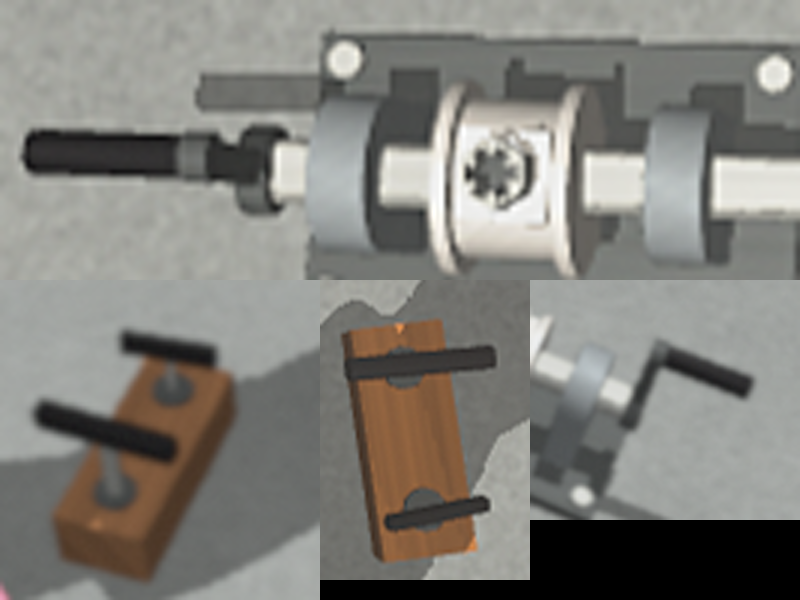

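```bash
python3 -c "
from plant import r
print(r.finish_job())"
```

```text
the job is handed in; nothing more can be done
None
```

The job is handed in at about 26 s of the 72 s: the flat is up, the setscrew is snug, and the larger key is back in its hole. No verdict was reported.

- **Crank:** I gripped it, turned it about 0.61 rad to upright and let go. The gripper's position, checked against the screw axis found with the key in the socket, put it within about 0.6° of straight up. The camera disagreed slightly, reading about 1.2° past upright. That is inside its 2 mm calibration error, so I left it. The last picture shows the crank had not moved since.
- **Setscrew:** The drag was about 0.165 N m. The torque began to climb at about 0.93 rad of hand turn, and I stopped at 1.21 rad. There the wrist read 0.264 N m, which is 0.10 N m above drag. Going by the angle instead gives 0.11 N m, so the screw presses with roughly 18–20 N. I then backed off only within the key play, and the torque fell to about zero before I lifted the key out.
- **Key:** It went back into its original hole, and I felt it seat at about 19 N before letting go. The last pictures show its collar on the block and the small key standing in its hole. I did not look again at the bin, ring or carton, but the arm met nothing near them.

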